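Book out the toothed wheel

TASK

Book out the toothed wheel: with the fingertips, gently press the push key on the front of the tray that holds the toothed wheel all the way down and let it come up again, then do the same with the long bar key on the booking panel, and withdraw. Leave every other key alone, and do not move or pick up any of the stock or the roll of tape.

Things in the scene. Friction and masses are not known exactly. Their poses are not given: they have to be found in the camera images.
- wheel_mid (a point): loose toothed wheel (sprocket) of dark steel, 84 mm across its 16 teeth, 10 mm thick, with a solid hub 32 mm across and 24 mm high, lying flat in one of four trays; the point is on its axis, 12 mm up.
- tray_wheel: the fixed tray that holds the toothed wheel, dark steel with a plywood floor, 108 mm wide (y) and 190 mm deep (x); origin under its middle. It is one of four alike trays, each with one kind of stock and, nearer the robot on its front lip, about 97 mm from the stock's middle, its push key
- rack: the low fixed rack, 200 x 474 mm, 30 mm high, origin under its middle, on which the four trays stand side by side (along y), 115 mm apart; which tray is where changes. Nothing on it rises more than 95 mm above the bench
- ring_mid (a point): loose plain dark steel ring, no teeth, 76 mm outside, 48 mm hole, 18 mm high, flat in its tray; the point is its centre. Leave alone
- plates_mid (a point): loose stack of three dark steel plates joined together, 90 x 60 mm, 32 mm high, in its tray; the point is its centre. Leave alone
- bracket_mid (a point): loose dark steel angle bracket, foot 80 x 50 mm, upright 56 mm high, in its tray; the point is 20 mm above the middle of its foot's underside. Leave alone
- tape_mid (a point): loose roll of packing tape (cardboard brown), 84 mm across, 40 mm high, flat on the bench beside the work; the point is its centre. Leave alone
- key_wheel_top (a point): a plain grey round push key, 28 mm across, on the front lip (the edge towards the robot) of the tray that holds the toothed wheel. It sits in a black round housing 44 mm across; this point is the centre of the key's top face when it is up, 70 mm above the bench. It goes straight down, and the point with it.
- key_wheel (a joint): travel of the round key of the tray with the toothed wheel, in m: 0 up, 0.006 fully down; spring return, starts to move at about 1.2 N, fully down at 4 N. It counts as pressed from 0.0045. More than 30 N would be too rough
- key_ring_top (a point): a plain grey round push key, 28 mm across, on the front lip (the edge towards the robot) of the tray that holds the plain smooth ring. It sits in a black round housing 44 mm across; this point is the centre of the key's top face when it is up, 70 mm above the bench. It goes straight down, and the point with it.
- key_ring (a joint): travel of the round key of the tray with the plain smooth ring, in m: 0 up, 0.006 fully down; spring return, starts to move at about 1.2 N, fully down at 4 N. It counts as pressed from 0.0045.
- key_plates_top (a point): a plain grey round push key, 28 mm across, on the front lip (the edge towards the robot) of the tray that holds the stack of plates. It sits in a black round housing 44 mm across; this point is the centre of the key's top face when it is up, 70 mm above the bench. It goes straight down, and the point with it.
- key_plates (a joint): travel of the round key of the tray with the stack of plates, in m: 0 up, 0.006 fully down; spring return, starts to move at about 1.2 N, fully down at 4 N. It counts as pressed from 0.0045.
- key_bracket_top (a point): a plain grey round push key, 28 mm across, on the front lip (the edge towards the robot) of the tray that holds the angle bracket. It sits in a black round housing 44 mm across; this point is the centre of the key's top face when it is up, 70 mm above the bench. It goes straight down, and the point with it.
- key_bracket (a joint): travel of the round key of the tray with the angle bracket, in m: 0 up, 0.006 fully down; spring return, starts to move at about 1.2 N, fully down at 4 N. It counts as pressed from 0.0045.
- key_book_top (a point): the long bar key: plain grey rectangular key, 56 x 26 mm, on the grey booking panel, a low fixed box 170 x 80 mm, 26 mm high, that stands on the bench between the robot and the rack. The point is the centre of the key's top face, 40 mm above the bench when up; its long side runs along the point's y axis. It goes straight down, and the point with it
- key_book (a joint): travel of the long bar key, in m: 0 up, 0.006 fully down; spring return, starts to move at about 1.2 N, fully down at 4 N. It counts as pressed from 0.0045. More than 30 N would be too rough
- key_cancel_top (a point): small plain grey round key, 22 mm across, on the same panel, 94 mm from the bar key towards the robot's right (the panel is turned at most 17 degrees); the point is the centre of its top face when up, 48 mm above the bench. Leave alone
- key_cancel (a joint): travel of the small round key on the panel, in m: 0 up, 0.006 fully down; spring return, starts to move at about 1.2 N, fully down at 4 N.
Mind the look-alikes: they are no part of the job. Leave any turquoise look-alike of the part that bears key_book_top alone.

How it is judged:
By the outcome, as a careful person would: the job done as asked, in the order asked, and still so for the second after the job is handed in, with the robot touching nothing.
It also fails if it takes over 43 s, if anything falls off the work surface, if the arm or the gripper's body presses on something with over 40 N, if the wrist force passes 120 N, or if a joint passes its speed limit or range.

ROBOT

A 6-joint arm with a two-finger parallel gripper is mounted at the origin on the work surface. World frame = base frame: x ahead of the robot, y to its left, z up, the work surface at z = 0. Lengths are in m, angles in rad, forces in N, time in s.
With the tool pointing down it reaches from about 0.425 to 0.95 m from the base axis. Payload 3.5 kg.
Tool frame: the origin (TCP) lies at the very end of the fingers, on their centre line; the grasp point (between the pads) lies 19 mm behind it; y points along the fingers, z is the direction in which the jaws open and shut, and the axes are right-handed (so a half turn about y gives the same grasp; the last joint's range is limited). The gripper opens to 85 mm and grips with 20 to 120 N. Pads are 22 mm wide; open, the fingers measure 114 mm over their backs; the gripper's body (76 mm by 85 mm) begins 54 mm behind the grasp point. The pads swing forward as they close: fully open they stand 13 mm farther back than shut.
Start: joints at [1.099, 0.286, 1.577, -0, 1.279, -0.15], TCP at [0.213, 0.64, 0.231] pointing down, gripper open.
Joint ranges: [-2.77, 2.77], [-0.9, 2.22], [0.21, 2.48], [-1.53, 4.67], [0.24, 2.81], [-2.84, 2.84]. Speed limits (rad/s): [2.79, 2.79, 3.14, 3.14, 3.14, 3.14].

INTERFACE

Orientations are given as a unit quaternion [w, x, y, z].
In Python, from workcell import bot gives the robot as it stands.
- The arm moves only by the tool servo_tool, never from a script. Its arguments are lists of equal length, an entry for each row: "turn": the turn, a rotation vector about the tool's x, y, z in degrees, a list of three; "offset": the shift along the tool's x, y, z in m, a list of three; "grip": the closure in counts, from 0 (fully open) to 255 (shut). In form: {"turn": [[wx, wy, wz], ...], "offset": [[tx, ty, tz], ...], "grip": [grip, ...]}. A call has 1 to 20 rows; each row is the pose to reach, as a shift and turn from the pose commanded when the call began, along the tool's axes at that moment; what a row does not reach only later rows make up. A row lasts 1/10 s, in which the tool goes at most 50 mm and 8.59 degrees, less where a joint would pass 70% of its speed; a pose out of reach is approached as far as the arm can. A call with a gripper value outside its range is refused whole. The fingers move at their own pace and stop on an object; "grip_force" is the grip in N (left out, the last holds). Time passes only in rows, so rows that repeat a pose let the fingers close. It gives the time, the measured TCP pose, the force and the opening at its end, in the units of the state.
- bot.state(): the state, without advancing time (a new reading comes with each control period).
- bot.read_camera(name): name is "side" or "top" or "wrist"; returns a dict with "img" (480x640x3 uint8, red, green, blue), "fx", "fy", "cx", "cy" (pixels), "R" (3x3) and "t" (3): a world point X has camera coordinates R X + t. Camera axes: x right, y down, z forward; pixel columns grow to the right and rows downward; lengths in m; the calibration is good to about 2 mm. The wrist camera is an equidistant fisheye: a pixel r from the principal point sees the ray r / f radians off the axis. A picture is of the moment at which its call begins. There is no depth.
- bot.hand_in(): hands the job in, once; it reports no verdict.
Trained networks look in the newest picture that a camera, given by its name, has taken for a name from the list of things; names that differ only in an ending like _2 or _b are one class to them, and where a whole thing is asked for, a point or a joint stands for the part that bears it (a point fixed in the world has none). Each returns a list of dicts, best first, with "confidence" (0 to 1); they miss things now and then, are a little off and sometimes report something else, mostly with a low value. They report only what shows in the picture. A call takes as long as a camera call. They do not tell look-alikes from the thing itself.
- bot.silhouettes(name, camera): "pixels" (480x640 bool, what is visible of it) and "bbox" ([centre column, centre row, width, height] in pixels, round what is visible of it).
The state is a dict: "time": time; "qpos": joint angles; "qvel": joint speeds; "effort": joint torques, N m; "ee_pos": TCP position; "ee_rot": TCP orientation; "ft_force": force on the tool from outside, world axes, zero at the start; "moment": the same for the moment, N m; "grip_width": opening from 0.0 (shut) to 1.0 (fully open).
Only numpy, scipy, OpenCV 4.12 (cv2) and the standard library are available. Lean on these libraries where they do the work, as an engineer would, in place of code of your own. Each camera call takes 0.05 s, during which the arm holds its last target.

## Working session

There is one attempt and no reset: what is moved stays moved. The work goes in short steps, Python scripts to look and compute and a tool call to move; the robot and the scene stay as the last step left them, time stands still between calls to the robot, and variables do not carry over. Pictures are saved under pics/ and viewed, and the job is handed in when it is done.

Besides the shell and the picture viewer there is one more tool, called as name(argument=value, ...) on one line, values as JSON. servo_tool: Moves the arm, as the interface text tells. Its arguments: {"type":"object","properties":{"turn":{"type":"array"},"offset":{"type":"array"},"grip":{"type":"array"},"grip_force":{"type":"number"}},"required":["turn","offset","grip"]}

```bash
mkdir -p pics
python3 - <<'E'
from workcell import bot
import cv2
s=bot.state();print({k:s[k] for k in ('time','ee_pos','ee_rot','ft_force','grip_width')})
for c in ('top','side'):
    d=bot.read_camera(c);cv2.imwrite(f'pics/{c}0.png',d['img'][:,:,::-1])
    for n in ('wheel_mid','ring_mid','plates_mid','bracket_mid','key_wheel_top','key_book_top','key_cancel_top','tape_mid'):
        print(c,n,[(round(r['confidence'],2),[round(float(v)) for v in r['bbox']]) for r in bot.silhouettes(n,c)][:5])
E
```

```text
{'time': 0.0, 'ee_pos': array([0.21314861, 0.63977502, 0.22995434]), 'ee_rot': array([-0.69717623,  0.69877138, -0.113535  ,  0.11302065]), 'ft_force': array([-0.89528352, -0.30217072, -0.14953491]), 'grip_width': 1.0064669075835282}
top wheel_mid [(0.93, [409, 129, 44, 44]), (0.26, [158, 270, 49, 49])]
top ring_mid [(0.9, [292, 118, 38, 44]), (0.54, [345, 172, 13, 16])]
top plates_mid [(0.96, [226, 110, 39, 52]), (0.32, [352, 122, 31, 56])]
top bracket_mid [(0.82, [350, 122, 31, 52])]
top key_wheel_top [(0.71, [406, 182, 20, 16])]
top key_book_top [(0.78, [337, 268, 32, 19]), (0.55, [215, 350, 30, 17]), (0.54, [158, 268, 49, 42]), (0.19, [291, 118, 35, 40])]
top key_cancel_top [(0.65, [386, 264, 14, 12]), (0.6, [409, 130, 42, 46]), (0.46, [284, 166, 15, 15]), (0.25, [290, 118, 37, 40])]
top tape_mid [(0.83, [158, 268, 46, 47])]
side wheel_mid [(0.85, [261, 166, 41, 25]), (0.2, [200, 236, 45, 33])]
side ring_mid [(0.87, [202, 234, 44, 32])]
side plates_mid [(0.77, [160, 281, 70, 52]), (0.73, [365, 243, 23, 26])]
side bracket_mid [(0.72, [261, 166, 41, 24]), (0.7, [229, 192, 50, 40])]
side key_wheel_top [(0.57, [304, 172, 12, 14])]
side key_book_top [(0.77, [424, 372, 19, 38]), (0.65, [364, 242, 19, 27])]
side key_cancel_top [(0.54, [432, 319, 13, 12]), (0.41, [368, 207, 7, 10])]
side tape_mid [(0.82, [306, 416, 60, 72]), (0.33, [276, 206, 17, 12])]
```

View pics/top0.png

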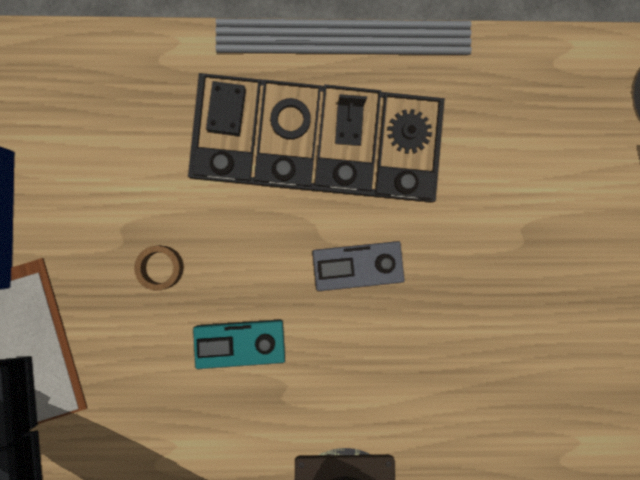

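View pics/side0.png

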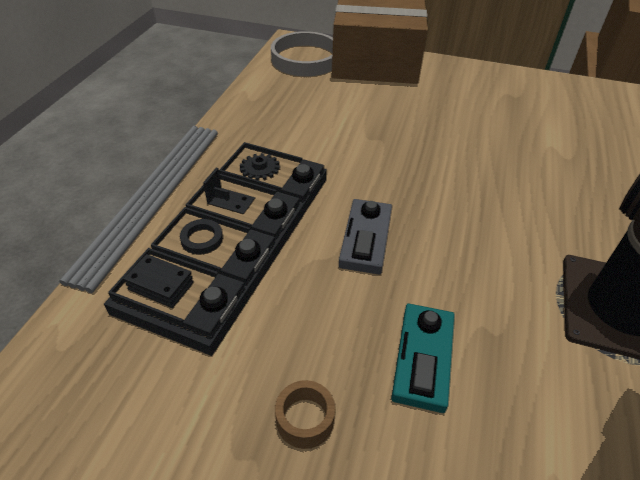

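```bash
python3 - <<'E'
import cv2
a=cv2.imread('pics/top0.png');cv2.imwrite('pics/c1.png',cv2.resize(a[80:290,190:450],None,fx=2.8,fy=2.8,interpolation=cv2.INTER_CUBIC))
E
cat > h.py <<'E'
import numpy as np
def ray(d,u,v,z):
    r=d['R'].T@np.array([(u-d['cx'])/d['fx'],(v-d['cy'])/d['fy'],1]);c=-d['R'].T@d['t']
    return c+r*(z-c[2])/r[2]
E
python3 - <<'E'
import sys;sys.path.insert(0,'.')
from h import *
from workcell import bot
np.set_printoptions(precision=4,suppress=True)
T=bot.read_camera('top');S=bot.read_camera('side')
def cen(n,c,i=0):
    r=bot.silhouettes(n,c)[i];v,u=np.nonzero(r['pixels']);return r['bbox'],u.mean(),v.mean()
for n,c,d,z,i in (('key_wheel_top','top',T,.07,0),('key_wheel_top','side',S,.07,0),('key_book_top','top',T,.04,0),('key_book_top','top',T,.04,1),('key_book_top','side',S,.04,0),('key_book_top','side',S,.04,1),('key_cancel_top','top',T,.048,0),('key_cancel_top','side',S,.048,0),('key_cancel_top','side',S,.048,1),('wheel_mid','top',T,.06,0),('wheel_mid','side',S,.06,0)):
    try:
        b,u,v=cen(n,c,i);print(n,c,round(u,1),round(v,1),ray(d,u,v,z),ray(d,b[0],b[1],z))
    except Exception as e: print(n,c,e)
E
```

```text
key_wheel_top top 282.8 167.9 [0.6381 0.1177 0.07  ] [0.6434 0.1139 0.07  ]
key_wheel_top side 302.0 169.6 [ 0.6142 -0.1046  0.07  ] [ 0.6134 -0.1015  0.07  ]
key_book_top top 335.3 268.6 [0.4537 0.0203 0.04  ] [0.4521 0.0204 0.04  ]
key_book_top top 213.6 347.4 [0.3084 0.246  0.04  ] [0.306  0.2457 0.04  ]
key_book_top side 424.1 372.4 [0.3078 0.2496 0.04  ] [0.3058 0.2498 0.04  ]
key_book_top side 363.2 243.7 [0.454  0.0265 0.04  ] [0.4545 0.0255 0.04  ]
key_cancel_top top 385.2 263.4 [ 0.4636 -0.0722  0.048 ] [ 0.4647 -0.0765  0.048 ]
key_cancel_top side 430.7 317.5 [0.3139 0.1561 0.048 ] [0.3126 0.1558 0.048 ]
key_cancel_top side 371.0 205.6 [ 0.4627 -0.0684  0.048 ] [ 0.4626 -0.0638  0.048 ]
wheel_mid top 409.4 131.0 [ 0.7093 -0.1167  0.06  ] [ 0.709  -0.1188  0.06  ]
wheel_mid side 260.1 166.5 [ 0.7023 -0.099   0.06  ] [ 0.7018 -0.0972  0.06  ]
```

View pics/c1.png

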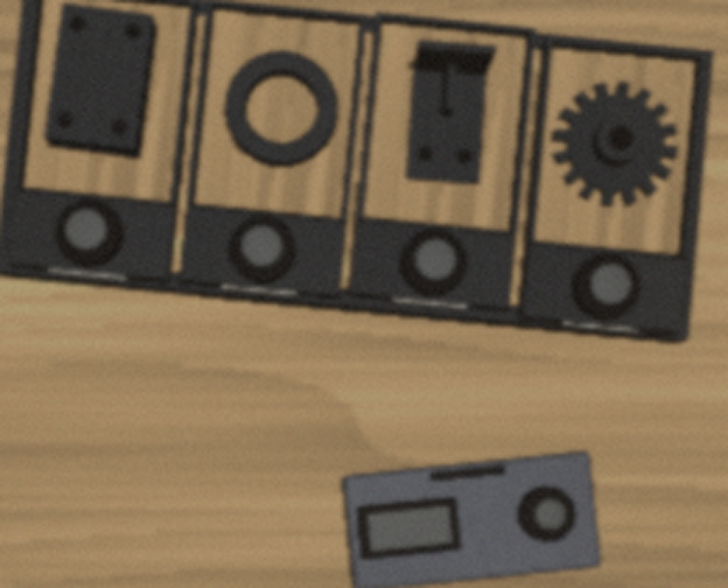

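Run:
```python
import cv2
a=cv2.imread('pics/top0.png')[165:200,385:430];b=cv2.imread('pics/top0.png')[240:295,308:410]
s=cv2.imread('pics/side0.png')[150:290,230:400]
cv2.imwrite('pics/k1.png',cv2.resize(a,None,fx=12,fy=12,interpolation=cv2.INTER_CUBIC))
cv2.imwrite('pics/k2.png',cv2.resize(b,None,fx=7,fy=7,interpolation=cv2.INTER_CUBIC))
cv2.imwrite('pics/k3.png',cv2.resize(s,None,fx=4,fy=4,interpolation=cv2.INTER_CUBIC))
```

```text
(no output)
```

View pics/k1.png

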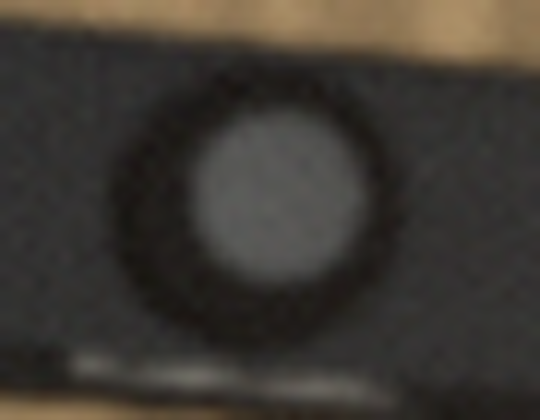

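View pics/k2.png

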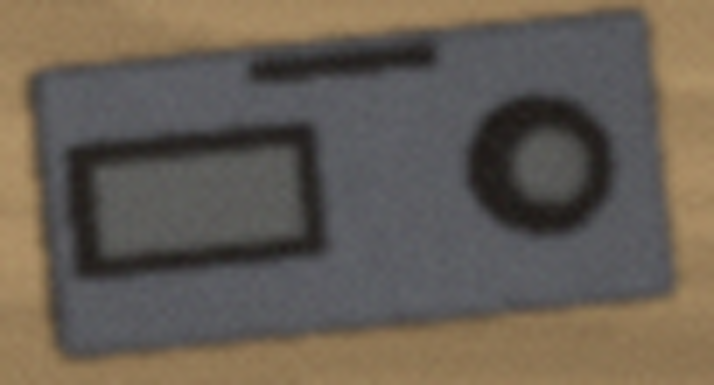

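View pics/k3.png

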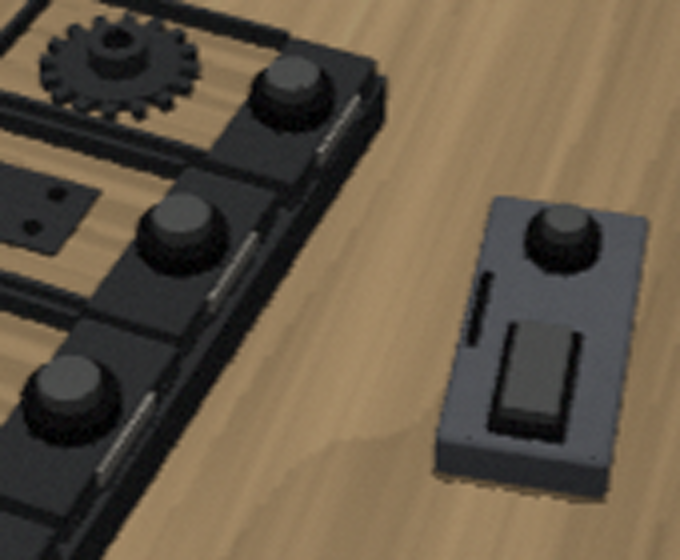

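Candidates for the wheel key are four alike round keys at (221,161) plates, (284,167) ring, (345,173) bracket and (408,181), which is in the tray with the toothed disc and hub. I choose (408,181). For the bar key there is the grey panel at (336,268) and the turquoise look-alike at (214,347), so I choose the grey one. The crops confirm both choices.

Run:
```python
import sys;sys.path.insert(0,'.')
from h import *
from workcell import bot
from scipy.spatial.transform import Rotation as Ro
np.set_printoptions(precision=4,suppress=True)
T=bot.read_camera('top');S=bot.read_camera('side')
wt=ray(T,407.8,180.8,.07);ws=ray(S,302.9,168.9,.07);bt=ray(T,336.3,268.4,.04);bs=ray(S,364.1,241.1,.04)
print(wt,ws,bt,bs)
s=bot.state();q=s['ee_rot'];R=Ro.from_quat([q[1],q[2],q[3],q[0]]).as_matrix();print(R)
for g in ((wt+ws)/2,): print('off tool',R.T@(g+[0,0,.08]-s['ee_pos']))
e=[ray(T,u,v,.07) for u,v in((221,161),(407.8,180.8))];d=e[0]-e[1];print('rack yaw',np.degrees(np.arctan2(-d[0],d[1])))
d=ray(T,336.3,268.4,.04)-ray(T,385.9,263.2,.048);print('panel yaw',np.degrees(np.arctan2(-d[0],d[1])),d)
```

```text
[ 0.6152 -0.111   0.07  ] [ 0.6132 -0.1072  0.07  ] [0.4541 0.0185 0.04  ] [0.454  0.0198 0.04  ]
[[ 0.9487  0.      0.3163]
 [-0.3163 -0.      0.9487]
 [ 0.     -1.     -0.    ]]
off tool [ 0.6172  0.0813 -0.5843]
rack yaw -5.8777196816766875
panel yaw 6.1073250865863935 [-0.0098  0.092  -0.008 ]
```

servo_tool(turn=[[0,-20,0],[0,-20,0],[0,-20,0],[0,-20,0],[0,-20,0],[0,-20,0],[0,-20,0],[0,-20,0],[0,-20,0],[0,-20,0],[0,-20,0],[0,-20,0],[0,-20,0],[0,-20,0],[0,-20,0],[0,-20,0],[0,-20,0],[0,-20,0],[0,-20,0],[0,-20,0]], offset=[[0.617,0.07,-0.584],[0.617,0.07,-0.584],[0.617,0.07,-0.584],[0.617,0.07,-0.584],[0.617,0.07,-0.584],[0.617,0.07,-0.584],[0.617,0.07,-0.584],[0.617,0.07,-0.584],[0.617,0.07,-0.584],[0.617,0.07,-0.584],[0.617,0.07,-0.584],[0.617,0.07,-0.584],[0.617,0.07,-0.584],[0.617,0.07,-0.584],[0.617,0.07,-0.584],[0.617,0.07,-0.584],[0.617,0.07,-0.584],[0.617,0.07,-0.584],[0.617,0.07,-0.584],[0.617,0.07,-0.584]], grip=[255,255,255,255,255,255,255,255,255,255,255,255,255,255,255,255,255,255,255,255], grip_force=20)

```text
time: 3.65
ee_pos: [0.6136, -0.1079, 0.1612]
ee_rot: [0.707, -0.707, -0.01, 0.01]
ft_force: [0.2, 0.6, -0.6]
grip_width: 0.002
```

```bash
cat > w.py <<'E'
import sys
from h import *
from workcell import bot
import cv2
from scipy.spatial.transform import Rotation as Ro
np.set_printoptions(precision=4,suppress=True)
n=sys.argv[1];P=[float(x) for x in sys.argv[2:5]]
s=bot.state();q=s['ee_rot'];R=Ro.from_quat([q[1],q[2],q[3],q[0]]).as_matrix()
print(s['time'],s['ee_pos'],s['ft_force'],s['grip_width'],s['qpos']);print(R)
print('to P in tool',R.T@(np.array(P)-s['ee_pos']))
d=bot.read_camera('wrist');c=d['R']@P+d['t'];th=np.arctan2(np.hypot(*c[:2]),c[2]);k=th/np.hypot(*c[:2])
u=d['cx']+d['fx']*k*c[0];v=d['cy']+d['fy']*k*c[1];print('pix',u,v)
im=d['img'][:,:,::-1].copy();cv2.imwrite(f'pics/w{n}raw.png',im);cv2.drawMarker(im,(round(u),round(v)),(0,0,255),0,12);cv2.imwrite(f'pics/w{n}.png',im)
for c in('side','top'):cv2.imwrite(f'pics/{c}{n}.png',bot.read_camera(c)['img'][:,:,::-1])
E
python3 w.py 1 .6142 -.109 .07
```

```text
3.65 [ 0.6136 -0.1079  0.1612] [ 0.1962  0.6484 -0.6053] 0.0016326472624507541 [-0.3369  0.2385  1.768   0.0004  1.136  -1.9356]
[[ 0.9996 -0.0007 -0.0277]
 [ 0.0278  0.0006  0.9996]
 [-0.0007 -1.      0.0007]]
to P in tool [ 0.0007  0.0912 -0.0012]
pix 322.8088791482457 245.67348118486885
```

View pics/w1.png

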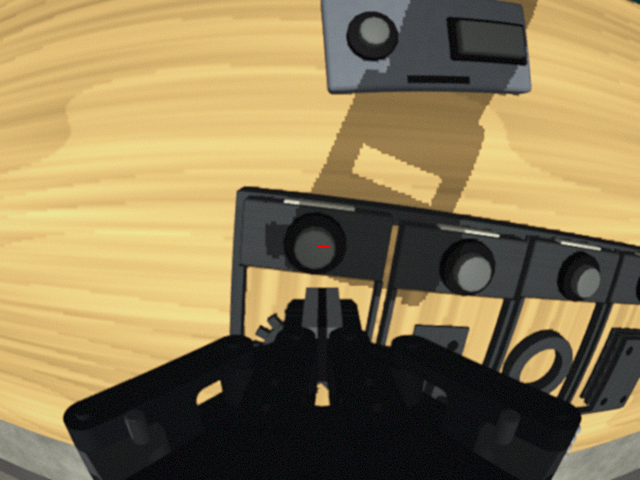

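Run:
```python
import cv2
a=cv2.imread('pics/w1raw.png')[200:290,270:370]
a=cv2.resize(a,None,fx=6,fy=6,interpolation=cv2.INTER_CUBIC)
cv2.imwrite('pics/k4.png',cv2.convertScaleAbs(a,alpha=2))
```

```text
(no output)
```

View pics/k4.png

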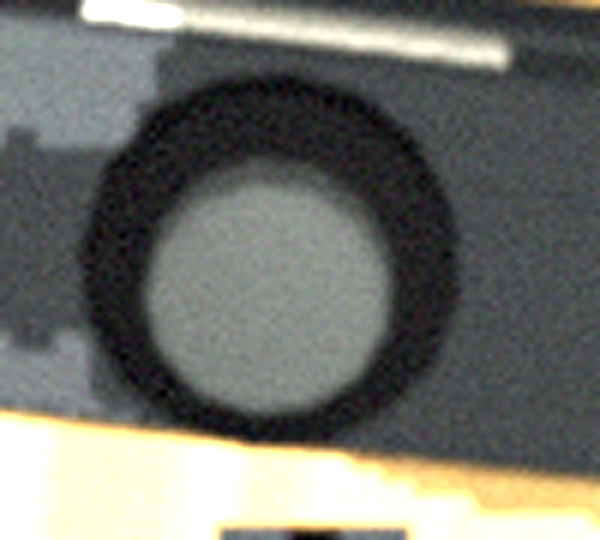

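The wrist crop puts the key's top centre at pixel (315,249), about 5 mm to −y and 2 mm to +x of my estimate. The top camera leans the same way, so I use about (0.616, −0.113).

servo_tool(turn=[[0,0,0],[0,0,0],[0,0,0],[0,0,0],[0,0,0]], offset=[[0.002,0.04,-0.005],[0.002,0.07,-0.005],[0.002,0.083,-0.005],[0.002,0.083,-0.005],[0.002,0.083,-0.005]], grip=[255,255,255,255,255])

```text
time: 4.3
ee_pos: [0.6169, -0.1134, 0.0796]
ee_rot: [-0.707, 0.707, 0.011, -0.009]
ft_force: [0.4, -0.6, 0.1]
grip_width: -0.0
```

```bash
python3 w.py 2 .616 -.113 .07
python3 - <<'E'
import cv2
a=cv2.imread('pics/side2.png')[130:230,240:380]
cv2.imwrite('pics/k5.png',cv2.convertScaleAbs(cv2.resize(a,None,fx=5,fy=5,interpolation=cv2.INTER_CUBIC),alpha=1.8))
E
```

```text
4.3 [ 0.6169 -0.1134  0.0796] [ 0.4479 -0.6367  0.0853] -2.6281293833738988e-05 [-0.3434  0.3438  1.8016  0.      0.9944 -1.9423]
[[ 0.9996  0.0017 -0.0281]
 [ 0.0281 -0.0006  0.9996]
 [ 0.0016 -1.     -0.0006]]
to P in tool [-0.001   0.0096  0.0005]
pix 326.9805619772836 294.09417509687165
```

View pics/w2.png

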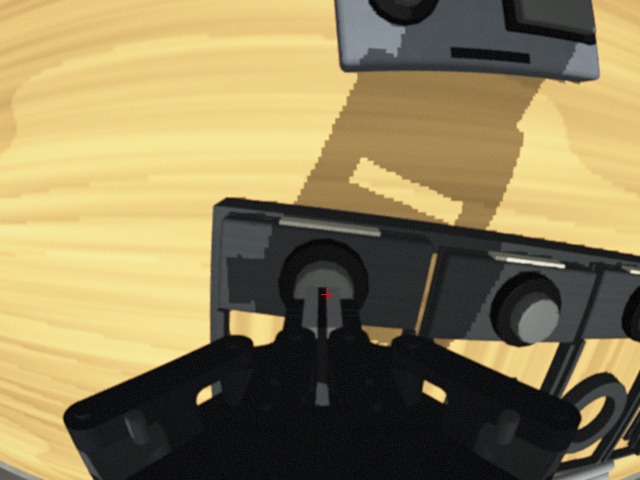

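View pics/k5.png

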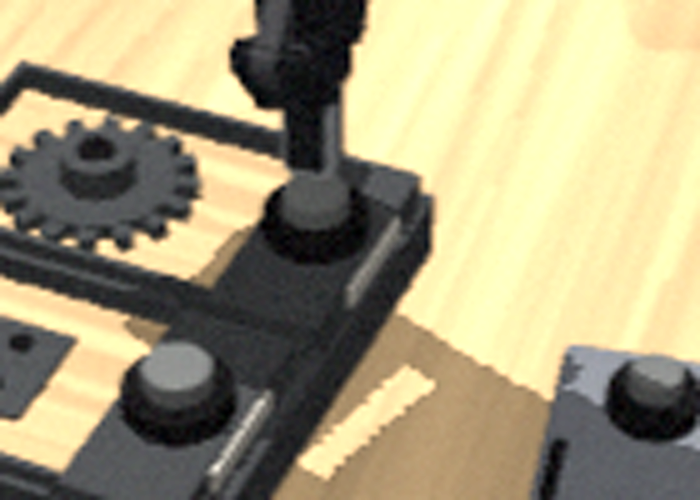

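The wrist picture shows the fingertips centred on the key, with column 322 through the key at (322,285). The side picture agrees. I press down in small steps.

servo_tool(turn=[[0,0,0],[0,0,0],[0,0,0],[0,0,0]], offset=[[0,0.006,0],[0,0.009,0],[0,0.011,0],[0,0.011,0]], grip=[255,255,255,255])

```text
time: 4.85
ee_pos: [0.6165, -0.1139, 0.0675]
ee_rot: [-0.707, 0.707, 0.01, -0.009]
ft_force: [0.5, -0.2, 2.2]
grip_width: -0.005
```

Contact: about 2 N at z = 0.0675.

servo_tool(turn=[[0,0,0],[0,0,0],[0,0,0]], offset=[[0,0.001,0],[0,0.002,0],[0,0.002,0]], grip=[255,255,255])

```text
time: 5.15
ee_pos: [0.6165, -0.1139, 0.0656]
ee_rot: [-0.707, 0.707, 0.01, -0.009]
ft_force: [-1.0, -0.1, 3.0]
grip_width: 0.004
```

servo_tool(turn=[[0,0,0],[0,0,0],[0,0,0]], offset=[[0,0.001,0],[0,0.002,0],[0,0.002,0]], grip=[255,255,255])

```text
time: 5.45
ee_pos: [0.6165, -0.1139, 0.0641]
ee_rot: [-0.707, 0.707, 0.01, -0.01]
ft_force: [-0.7, 0.4, 6.4]
grip_width: 0.002
```

That is 6.4 N, above the 4 N for full travel, and z has stopped at 0.064, so the key is fully down. I release, rise, then move towards the bar key.

servo_tool(turn=[[0,0,0],[0,0,0],[0,0,0],[0,0,0],[0,0,0],[0,-5,0],[0,-5,0],[0,-5,0],[0,-5,0],[0,-5,0],[0,-5,0],[0,-5,0],[0,-5,0]], offset=[[0,-0.003,0],[0,-0.007,0],[0,-0.015,0],[0,-0.05,0],[0,-0.08,0],[-0.03,-0.08,0.03],[-0.06,-0.07,0.06],[-0.1,-0.06,0.09],[-0.13,-0.05,0.12],[-0.16,-0.04,0.128],[-0.16,-0.04,0.128],[-0.16,-0.04,0.128],[-0.16,-0.04,0.128]], grip=[255,255,255,255,255,255,255,255,255,255,255,255,255])

```text
time: 6.75
ee_pos: [0.4543, 0.0093, 0.1044]
ee_rot: [-0.706, 0.706, 0.041, -0.04]
ft_force: [-0.1, -1.0, 0.5]
grip_width: 0.001
```

```bash
python3 w.py 3 .454 .019 .04
```

```text
6.75 [0.4543 0.0093 0.1044] [-0.115  -0.9841  0.4849] 0.0006652901764950059 [-0.2035 -0.0602  2.2063 -0.0001  0.9931 -1.8883]
[[ 0.9935  0.0023 -0.1139]
 [ 0.1139 -0.0006  0.9935]
 [ 0.0022 -1.     -0.0008]]
to P in tool [0.0007 0.0644 0.0098]
pix 341.5743344438727 258.91434196244614
```

View pics/w3.png

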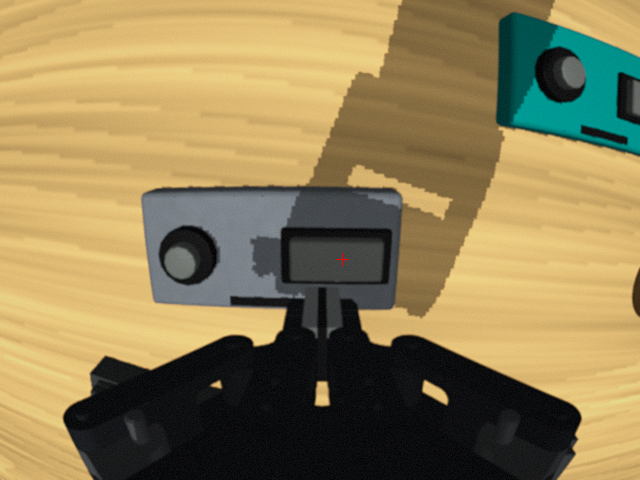

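View pics/side3.png

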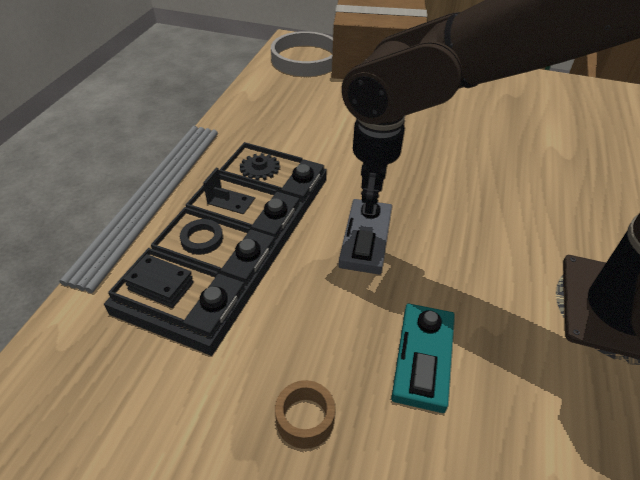

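The wrist picture shows the grey panel's bar key centred at about (336,259), so I need roughly +7 mm along tool z. The wheel key is up again in the side picture.

servo_tool(turn=[[0,0,0],[0,0,0],[0,0,0],[0,0,0],[0,0,0]], offset=[[0.001,0.02,0.007],[0.001,0.045,0.007],[0.001,0.055,0.007],[0.001,0.055,0.007],[0.001,0.055,0.007]], grip=[255,255,255,255,255])

```text
time: 7.4
ee_pos: [0.4537, 0.0166, 0.0489]
ee_rot: [-0.706, 0.706, 0.041, -0.04]
ft_force: [0.6, -0.6, 0.4]
grip_width: 0.0
```

```bash
python3 w.py 4 .454 .016 .04
```

```text
7.4 [0.4537 0.0166 0.0489] [ 0.5966 -0.5705  0.4484] 0.0003266464192043383 [-0.1875  0.0408  2.2304 -0.      0.8698 -1.8725]
[[ 0.9935  0.0006 -0.114 ]
 [ 0.114  -0.0001  0.9935]
 [ 0.0006 -1.     -0.0002]]
to P in tool [ 0.0002  0.0089 -0.0006]
pix 324.54764326658767 297.4891184047195
```

View pics/w4raw.png

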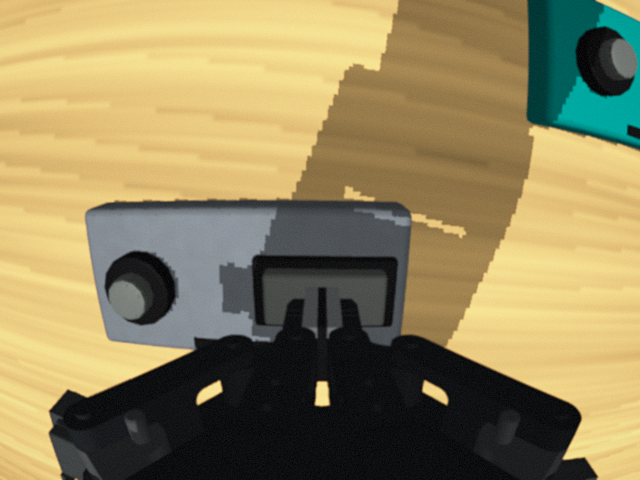

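The fingertips are over the bar key, column 322 against its centre at about 326, well inside it. The cancel key at (128,300) is clear.

servo_tool(turn=[[0,0,0],[0,0,0],[0,0,0],[0,0,0]], offset=[[0,0.006,0.001],[0,0.009,0.001],[0,0.011,0.001],[0,0.011,0.001]], grip=[255,255,255,255])

```text
time: 7.95
ee_pos: [0.4531, 0.0179, 0.0374]
ee_rot: [0.706, -0.706, -0.041, 0.04]
ft_force: [-0.4, 1.1, 2.4]
grip_width: -0.0
```

servo_tool(turn=[[0,0,0],[0,0,0],[0,0,0]], offset=[[0,0.001,0],[0,0.002,0],[0,0.002,0]], grip=[255,255,255])

```text
time: 8.25
ee_pos: [0.453, 0.0179, 0.0355]
ee_rot: [0.706, -0.706, -0.041, 0.04]
ft_force: [0.1, 1.5, 3.7]
grip_width: 0.004
```

servo_tool(turn=[[0,0,0],[0,0,0],[0,0,0]], offset=[[0,0.001,0],[0,0.002,0],[0,0.002,0]], grip=[255,255,255])

```text
time: 8.55
ee_pos: [0.4531, 0.0179, 0.034]
ee_rot: [0.706, -0.706, -0.04, 0.041]
ft_force: [-2.5, 0.1, 7.8]
grip_width: 0.002
```

The bar key is fully down: 7.8 N and z = 0.034. I withdraw.

servo_tool(turn=[[0,0,0],[0,0,0],[0,0,0],[0,0,0],[0,0,0],[0,0,0],[0,0,0],[0,0,0],[0,0,0]], offset=[[0,-0.003,0],[0,-0.007,0],[0,-0.02,0],[0,-0.06,0],[0,-0.11,0],[0.01,-0.15,0],[0.01,-0.18,0],[0.01,-0.18,0],[0.01,-0.18,0]], grip=[255,255,255,255,255,255,255,255,255])

```text
time: 9.45
ee_pos: [0.4626, 0.019, 0.2138]
ee_rot: [-0.706, 0.706, 0.041, -0.04]
ft_force: [-0.2, -0.1, -1.0]
grip_width: -0.002
```

```bash
python3 w.py 5 .454 .019 .04
```

```text
9.45 [0.4626 0.019  0.2138] [-0.2049 -0.077  -1.011 ] -0.002098774672348782 [-0.1785 -0.1821  2.0976 -0.0003  1.2252 -1.8638]
[[ 0.9934  0.0009 -0.1144]
 [ 0.1144 -0.0005  0.9934]
 [ 0.0008 -1.     -0.0006]]
to P in tool [-0.0087  0.1738  0.0011]
pix 325.2692723785733 208.33942126397716
```

View pics/side5.png

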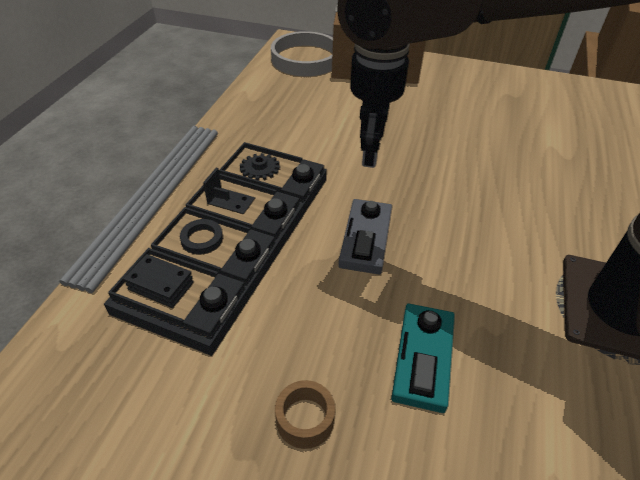

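View pics/w5raw.png

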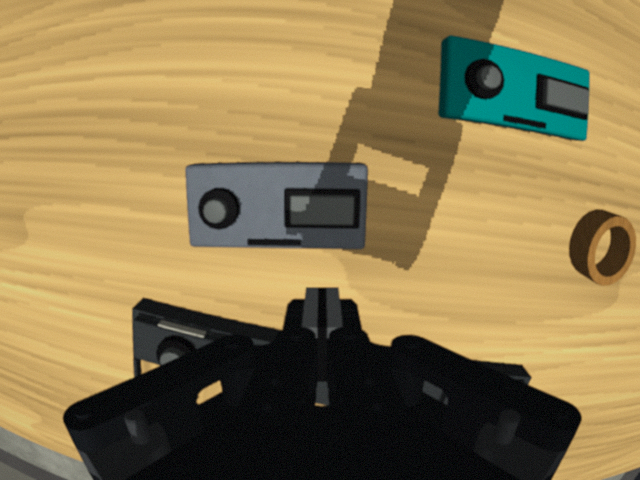

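The arm is clear, both keys are up, and the stock and the tape are where they were.

```bash
python3 -c "
from workcell import bot
print(bot.hand_in())"
```

```text
the job is handed in; nothing more can be done
None
```

I booked out the toothed wheel and handed the job in. With the fingers shut I pressed the wheel tray's round key first, then the long bar key on the grey panel, let each come up, and withdrew.

| Key | Height at bottom | Force at bottom |
|---|---|---|
| Wheel tray key | 0.064 m | about 6.4 N |
| Bar key (grey panel) | 0.034 m | about 7.8 N |

Both heights match the full 6 mm of travel, and both forces are above the 4 N needed and well under the 30 N limit. I have no direct reading of the key travel itself.

- **After the job:** the arm is clear, with the fingertips at 0.21 m and about 1 N of force noise at 9.5 s. In the last pictures both pressed keys look up. The stock, tape, cancel key and turquoise panel look untouched.
- **Disagreement:** the cameras differed by up to about 7 mm on the wheel key's sideways position. I followed the wrist and top views, and close-ups before each press showed the fingertips on the key.

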